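# Ready the windowsill spotting scope

### The arm

A 6-joint arm with a two-finger parallel gripper is mounted at the origin on the work surface. World frame = base frame: x ahead of the robot, y to its left, z up, the work surface at z = 0. Lengths are in mm, angles in degrees, forces in N, time in s.
With the tool pointing down it reaches from about 350 to 800 mm from the base axis. Payload 7.3 kg.
Tool frame: the origin (TCP) lies at the very end of the fingers, on their centre line; the grasp point (between the pads) lies 19 mm behind it; x points along the fingers, z is the direction in which the jaws open and shut, and the axes are right-handed (so a half turn about x gives the same grasp; the last joint's range is limited). The gripper opens to 85 mm and grips with 20 to 120 N. Pads are 22 mm wide; open, the fingers measure 114 mm over their backs; the gripper's body (76 mm by 85 mm) begins 54 mm behind the grasp point. The pads swing forward as they close: fully open they stand 13 mm farther back than shut.
Start: joints at [63.827, 19.595, 87.324, -0, 73.075, -8.365], TCP at [160.541, 499.871, 231.322] pointing down, gripper open.
Joint ranges: [-145.02, 145.02], [-44.19, 115.74], [2.07, 154.8], [-57.11, 237.11], [16.16, 152.29], [-177.93, 177.93]. Speed limits (degrees/s): [147.25, 147.25, 180, 180, 180, 180].

### API

Orientations are given as a 3x3 rotation matrix whose columns are the frame's x, y, z axes.
In Python, from bench import sensors, cams, order gives the robot as it stands.
- The arm moves only by the shell command python3 -m inch 'ROWS' [OPENING] [FORCE]. ROWS is a JSON object of lists of equal length, an entry for each row: "travel": the shift along the tool's x, y, z in cm, a list of three; "spin": the turn about the tool's x in degrees. In form: {"travel": [[tx, ty, tz], ...], "spin": [spin, ...]}. A call has exactly 5 rows; each row is the pose to reach, as a shift and turn from the pose commanded when the call began, along the tool's axes at that moment; what a row does not reach only later rows make up. A row lasts 1/10 s, in which the tool goes at most 50 mm and 8.59 degrees, less where a joint would pass 70% of its speed; a pose out of reach is approached as far as the arm can. A call with a gripper value outside its range is refused whole. OPENING is the gripper's target within -1 to 1 (fully open at 1, half-way at 0, shut at -1), set as the call begins (- or left out, the last holds). The fingers move at their own pace and stop on an object; FORCE is the grip in N (left out, the last holds). Time passes only in rows, so rows that repeat a pose let the fingers close, or fill a call up. It gives the time, the measured TCP pose, the force and the opening at its end, in the units of the state.
- sensors.state(): the state, without advancing time (a new reading comes with each control period).
- cams.get_image(name): name is "side" or "top" or "wrist"; returns the picture (420x560x3 uint8, red, green, blue); there is no depth.
- cams.camera_model(name): a dict with "intrinsics" (3x3 intrinsics, pixels), "k1" (the pictures are not rectified: a ray, as slopes to the right and down, at radius r is drawn at 1 + k1 r^2 times it, then the intrinsics apply), "rvec" (rotation vector, rad) and "tvec" (3), from world to camera coordinates, as OpenCV has them; the wrist camera has in their place "mount" (4x4, takes a point from camera to tool coordinates, whose origin is the TCP and whose axes are the tool frame's). Camera axes: x right, y down, z forward; pixel columns grow to the right and rows downward; lengths in mm; the calibration is good to about 2 mm. A picture is of the moment at which its call begins: read the wrist's pose just before it. camera_model takes no time and is no camera call.
- order.finish_job(): hands the job in, once; it reports no verdict.
The state is a dict: "time": time; "joints": joint angles; "dq": joint speeds; "effort": joint torques, N m; "eef_pos": TCP position; "eef_rot": TCP orientation; "contact_force": force on the tool from outside, world axes, zero at the start; "ft_torque": the same for the moment, N m; "opening": finger opening in mm.
Only numpy, scipy, OpenCV 4.12 (cv2) and the standard library are available. Lean on these libraries where they do the work, as an engineer would, in place of code of your own. Each camera call takes 0.05 s, during which the arm holds its last target. There are 200 camera calls.

### The job

Get the spotting scope on the windowsill ready for watching the garden: pull the red dust plug out of its slanting eyepiece tube and put the plug in the open tin, then slide the eyepiece, silver barrel first, into that tube until its collar is fully home on the rim. With the eyepiece in, roll the ribbed focus wheel on top of the scope until its white line stands in line with the white marks on either side. Do not knock the eyepiece over, and leave the tower of tins, the cup, the spoon and the bottle where they are.

Things in the scene. Friction and masses are not known exactly. Their poses are not given: they have to be found in the camera images.
- scope: Dark green angled spotting scope on a small tripod, fixed; its spot and heading on the sill vary. Origin on the sill under it; x is its level heading, towards the window. Its round body, at most 79 mm wide, starts under the eyepiece tube, ends 245 mm ahead (+x) of the origin, 15 degrees nose down; its highest parts are the eyepiece tube and the focus wheel.
- eyeport_mouth (a point): Centre of the mouth of the scope's black eyepiece tube (56 mm outside, brass ring), 223 mm above the sill, 63 mm behind the scope's origin. z points out of the tube along its axis, which leans 30 degrees from vertical, back against the scope's heading; y is level, across the scope. Round bore 38 mm wide, 46 mm deep, with a 2 mm wide chamfer at the rim.
- plug_mid (a point): Centre (on the axis, half-way) of the red dust plug, 62 mm long, 40 g, z along its axis from barrel to grip: barrel 36 mm diameter, 34 long; flange 49 diameter, 5 thick; ribbed grip 43 diameter, 23 long. At the start the barrel is in the tube and the flange on the rim, so flange and grip stand 28 mm out. Loose; pulls straight out along the tube's axis.
- eyepiece_mid (a point): Centre (on the axis, half-way) of the eyepiece, 100 mm long, 160 g, z from barrel to eye end. It stands upright on the sill, barrel down: silver barrel 36 mm diameter, 40 long, end chamfered; black collar 49 diameter, 6 thick; black body 45 diameter, 54 long. The centre is 10 mm above the collar's underside: fully home it is 10 mm outside the tube's mouth, on its axis.
- open_tin: Shallow open round tin, bare metal with a cork-coloured floor, 128 mm outside, 34 mm high, 2 mm walls and floor, loose, 250 g, standing on the sill in its own sage lid. Origin at the centre of its underside, z up. The eyepiece and this tin stand one on each side of the scope; which side varies.
- wheel_centre (a point): Fixed point at the centre of the focus wheel, 164 mm above the sill, on top of the scope. x is the wheel's axis: along the scope towards the window, 15 degrees down; z square to it, up; y level. Wheel black, ribbed, round, 48 mm diameter, 30 mm long along x, 4 mm proud of the green cheeks at its ends (40 mm diameter, 12 mm long), each with a white mark on top.
- focus (a joint): Turn of the focus wheel about x of wheel_centre, rad, right-handed. 0: white line on top, in line with the white marks. Positive: the line is over on the -y side; a fingertip pressed on the wheel's top and moved to +y lowers the value, 24 mm per rad. Starts between 0.55 and 1.05. Light (0.6 N at the rim), stays where it is left.
- tin_low: Lowest of three closed round tins stacked in a tower: 110 mm diameter, 48 mm high. Origin at the centre of its underside. Leave alone.
- tin_mid: Middle tin of the tower, 102 mm diameter, 44 mm high; origin at its underside. Leave alone.
- tin_top: Top tin of the tower, 94 mm diameter, 40 mm high (tower 132 mm in all); origin at its underside. Leave alone.
- cup: Yellow ceramic cup, 80 mm diameter, 75 mm high, origin at the centre of its underside. Leave alone.
- spoon: Bamboo spoon lying on the sill, 170 mm long, origin near its middle, x along it. Leave alone.
- bottle: Amber glass bottle with a swing stopper, 72 mm diameter, 217 mm high, origin at the centre of its underside. Leave alone.
Mind the look-alikes: they are no part of the job. Of the things that look like the part that bears eyepiece_mid, the smallest one is meant. What is shaped like the part that bears plug_mid but purple is not meant.

How it is judged:
By the outcome, as a careful person would: the job done as asked, in the order asked, and still so for the second after the job is handed in, with the robot touching nothing.
It also fails if it takes over 72 s, if anything falls off the work surface, if the arm or the gripper's body presses on something with over 40 N, if the wrist force passes 120 N, or if a joint passes its speed limit or range.

## Working session

There is one attempt and no reset: what is moved stays moved. The work goes in short steps, Python scripts to look and compute and a shell command to move; the robot and the scene stay as the last step left them, time stands still between calls to the robot, and variables do not carry over. Pictures are saved under pics/ and viewed, about 8 in all and at most 12, crops included, and the job is handed in when it is done.

```bash
ls; mkdir -p pics
python3 - <<'E'
from bench import sensors,cams
import cv2,numpy as np
for n in ("side","top","wrist"):
    m=cams.camera_model(n); print(n,{k:np.round(np.array(v),4).tolist() for k,v in m.items()})
    cv2.imwrite(f"pics/{n}0.png",cams.get_image(n)[:,:,::-1])
print(sensors.state())
E
```

```text
pics
side {'intrinsics': [[446.1596, 0.0, 280.8464], [0.0, 446.1596, 212.191], [0.0, 0.0, 1.0]], 'k1': -0.1207, 'rvec': [0.0941, -2.6948, 1.5898], 'tvec': [527.8611, 160.1539, 1454.0329]}
top {'intrinsics': [[500.2314, 0.0, 290.1643], [0.0, 500.2314, 216.4378], [0.0, 0.0, 1.0]], 'k1': -0.0489, 'rvec': [2.1963, -2.1743, 0.07], 'tvec': [-9.2656, 556.3633, 1604.0484]}
wrist {'intrinsics': [[291.5358, 0.0, 280.0591], [0.0, 291.5358, 208.2843], [0.0, 0.0, 1.0]], 'k1': -0.0072, 'mount': [[0.0002, -0.2956, 0.9553, -142.6941], [0.0004, -0.9553, -0.2956, 74.9215], [1.0, 0.0004, -0.0001, 1.2374], [0.0, 0.0, 0.0, 1.0]]}
{'time': 0.15, 'joints': array([ 6.38282002e+01,  1.96269883e+01,  8.73631136e+01, -8.95813380e-04,
        7.30759213e+01, -8.36428835e+00]), 'dq': array([ 0.05344939,  0.02137671, -0.13915305, -0.09619259, -0.01772291,
       -0.05590853]), 'effort': array([ 1.34620164e-03, -4.33906066e+01, -2.46147144e+01, -1.99733358e-04,
        5.64162066e-03,  3.96224459e-05]), 'eef_pos': array([160.39957235, 499.58717258, 230.79754907]), 'eef_rot': array([[-4.94823998e-04, -9.52090665e-01,  3.05815502e-01],
       [-1.04077872e-03,  3.05815865e-01,  9.52090108e-01],
       [-9.99999336e-01,  1.52830767e-04, -1.14224073e-03]]), 'contact_force': array([ 0.07886425,  0.25281713, -0.12130119]), 'ft_torque': array([0.01150052, 0.00673105, 0.00738707]), 'opening': 85.00152509457932}
```

```bash
cd pics; python3 -c "
import cv2,numpy as np
a,b=cv2.imread('side0.png'),cv2.imread('top0.png')
cv2.imwrite('st.png',cv2.resize(np.vstack([a,b]),(560,840))[:,:])
cv2.imwrite('s_.png',cv2.resize(a,(800,600),interpolation=3));cv2.imwrite('t_.png',cv2.resize(b,(800,600),interpolation=3))"
```

```text
(no output)
```

View pics/s_.png

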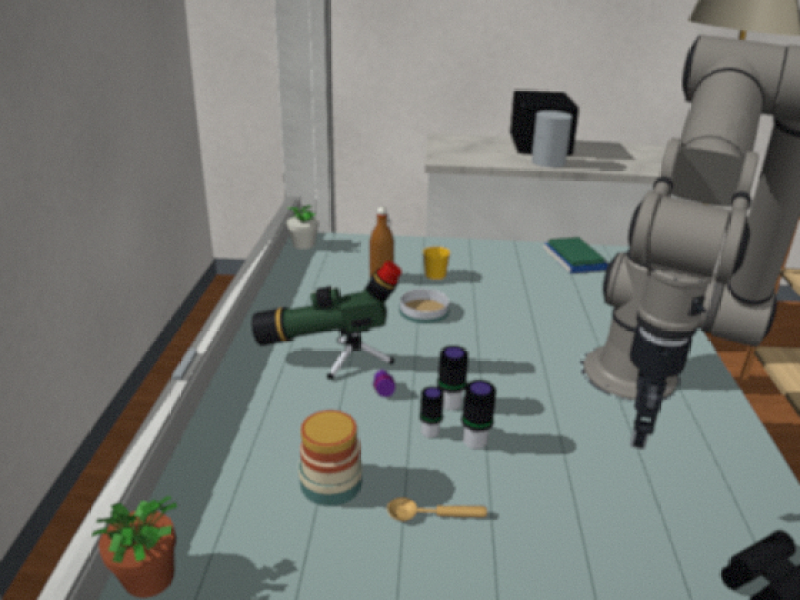

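View pics/t_.png

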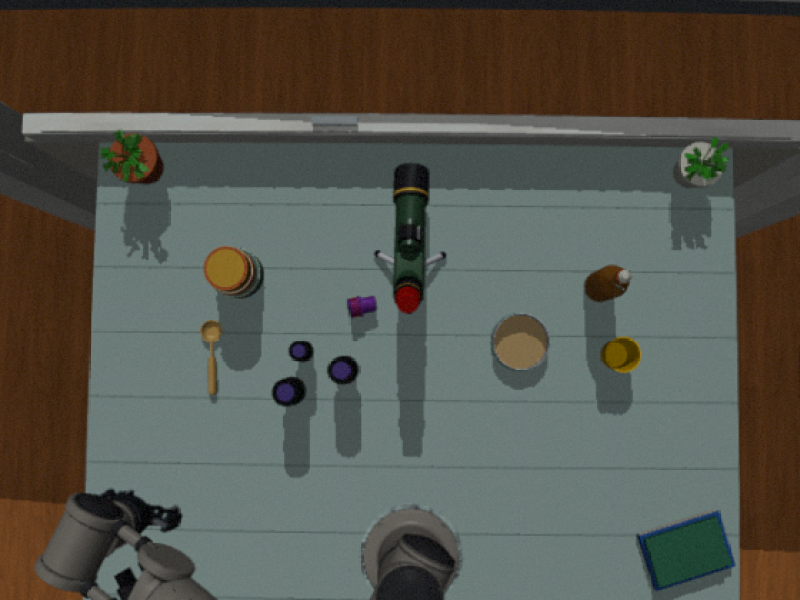

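The pictures show these positions, in 800x600 pixels:

| Item | Top view | Side view |
|---|---|---|
| Scope, red plug | (408,298) | (388,273) |
| Tin | (520,342) | – |
| Eyepiece look-alike 1 | (301,351) | (431,410) |
| Eyepiece look-alike 2 | (343,370) | (453,375) |
| Eyepiece look-alike 3 | (289,391) | (478,412) |

Look-alike 1 is the smallest in both views, so it is the one meant. The purple plug at top (362,305) is a decoy.

```bash
cat > h.py <<'E'
import numpy as np,cv2
from bench import sensors,cams
def pose(st=None):
    st=st or sensors.state(); return np.array(st["eef_pos"]),np.array(st["eef_rot"])
def cam(n,tp=None):
    """centre, R (cam->world), K, k1"""
    m=cams.camera_model(n);K=np.array(m["intrinsics"]);k=m["k1"]
    if "mount" in m:
        p,R=tp;M=np.array(m["mount"]);return R@M[:3,3]+p,R@M[:3,:3],K,k
    R=cv2.Rodrigues(np.array(m["rvec"],float))[0];return -R.T@np.array(m["tvec"]).ravel(),R.T,K,k
def ray(c,uv):
    C,R,K,k=c
    d=cv2.undistortPoints(np.array(uv,float).reshape(1,1,2),K,np.array([k,0,0,0.]))[0,0]
    v=R@np.array([d[0],d[1],1]);return C,v/np.linalg.norm(v)
def onz(c,uv,z):
    C,v=ray(c,uv);return C+v*(z-C[2])/v[2]
def tri(*rs):
    A=sum(np.eye(3)-np.outer(v,v) for C,v in rs);b=sum((np.eye(3)-np.outer(v,v))@C for C,v in rs)
    return np.linalg.solve(A,b)
def proj(c,P):
    C,R,K,k=c
    return cv2.projectPoints(np.array(P,float).reshape(-1,1,3),cv2.Rodrigues(R.T)[0],-R.T@C,K,np.array([k,0,0,0.]))[0].reshape(-1,2)
def blobs(img,lo,hi,amin=15):
    """img BGR, hsv range -> (area,cx,cy,x,y,w,h)"""
    m=cv2.inRange(cv2.cvtColor(img,cv2.COLOR_BGR2HSV),lo,hi)
    n,l,s,c=cv2.connectedComponentsWithStats(m)
    return sorted([(int(s[i][4]),*np.round(c[i],1),*s[i][:4]) for i in range(1,n) if s[i][4]>=amin],reverse=True),l
E
python3 - <<'E'
from h import *
S,T=cam("side"),cam("top");s,t=cv2.imread("pics/side0.png"),cv2.imread("pics/top0.png")
for nm,i in(("side",s),("top",t)):
    print(nm,"red",[tuple(map(float,b)) for b in blobs(i,(0,200,60),(6,255,255))[0]][:4])
    print(nm,"gold",[tuple(map(float,b)) for b in blobs(i,(14,120,60),(24,255,255))[0]][:6])
    print(nm,"blueviolet",[tuple(map(float,b)) for b in blobs(i,(115,60,30),(140,255,255))[0]][:6])
    print(nm,"cork",[tuple(map(float,b)) for b in blobs(i,(10,60,90),(24,160,255),60)[0]][:6])
print("cams",S[0],T[0])
f=.7
for n,p,z in(("plug",(408,298),235),("e1",(301,351),100),("e2",(343,370),100),("e3",(289,391),100),("tin",(520,342),34),("front",(412,168),150),("wheel",(410,235),180),("purple",(362,305),20),("cup",(622,354),75),("tower",(229,270),132),("bot",(622,276),210),("spoonend",(211,331),5)):
    print(n,onz(T,(p[0]*f,p[1]*f),z).round())
cv2.imwrite("pics/c1.png",np.hstack([cv2.resize(s[230:330,250:360],(440,400),interpolation=2),cv2.resize(t[230:290,180:234],(360,400),interpolation=2)]))
E
```

```text
side red [(149.0, 271.6, 190.5, 264.0, 183.0, 16.0, 16.0)]
side gold [(619.0, 229.6, 298.7, 213.0, 288.0, 34.0, 23.0), (435.0, 266.2, 174.5, 259.0, 152.0, 16.0, 50.0), (327.0, 304.9, 183.1, 297.0, 173.0, 18.0, 22.0), (222.0, 230.0, 311.9, 211.0, 303.0, 38.0, 15.0), (193.0, 281.6, 355.9, 273.0, 349.0, 19.0, 15.0), (184.0, 322.7, 357.4, 306.0, 355.0, 34.0, 6.0)]
side blueviolet [(131.0, 336.0, 271.6, 328.0, 267.0, 17.0, 11.0), (128.0, 269.8, 271.4, 263.0, 266.0, 14.0, 12.0), (106.0, 317.4, 246.7, 310.0, 243.0, 15.0, 9.0), (80.0, 302.6, 274.7, 297.0, 271.0, 12.0, 9.0), (33.0, 266.2, 261.0, 262.0, 258.0, 12.0, 8.0)]
side cork [(1659.0, 539.3, 265.2, 502.0, 242.0, 58.0, 56.0), (774.0, 229.5, 305.3, 210.0, 287.0, 42.0, 40.0), (587.0, 301.7, 356.6, 271.0, 348.0, 70.0, 17.0), (186.0, 553.8, 190.4, 546.0, 162.0, 14.0, 44.0), (140.0, 297.2, 213.2, 285.0, 210.0, 25.0, 8.0), (62.0, 230.7, 328.0, 211.0, 322.0, 40.0, 11.0)]
top red [(201.0, 284.9, 209.0, 277.0, 201.0, 17.0, 18.0)]
top gold [(13577.0, 248.8, 43.2, 0.0, 6.0, 510.0, 76.0), (4802.0, 29.5, 262.1, 0.0, 149.0, 66.0, 226.0), (3995.0, 539.
[... 212 characters left out ...]
258.8, 232.0, 252.0, 13.0, 14.0), (141.0, 199.1, 274.2, 193.0, 268.0, 13.0, 14.0), (127.0, 256.6, 212.6, 250.0, 207.0, 13.0, 14.0), (81.0, 208.5, 245.1, 204.0, 240.0, 10.0, 11.0), (15.0, 244.3, 216.2, 243.0, 210.0, 4.0, 12.0)]
top cork [(669.0, 363.8, 244.6, 347.0, 232.0, 35.0, 26.0), (277.0, 147.5, 245.1, 140.0, 224.0, 15.0, 52.0)]
cams [ 475.63178827 1224.07680757  833.01182817] [ 446.8651871    -9.91079286 1637.92876062]
plug [564.   9. 235.]
e1 [458. 239. 100.]
e2 [419. 148. 100.]
e3 [372. 264. 100.]
tin [ 484. -241.   34.]
front [847.   4. 150.]
wheel [699.   7. 180.]
purple [565. 116.  20.]
cup [ 459. -459.   75.]
tower [628. 392. 132.]
bot [ 615. -422.  210.]
spoonend [503. 463.   5.]
```

View pics/c1.png

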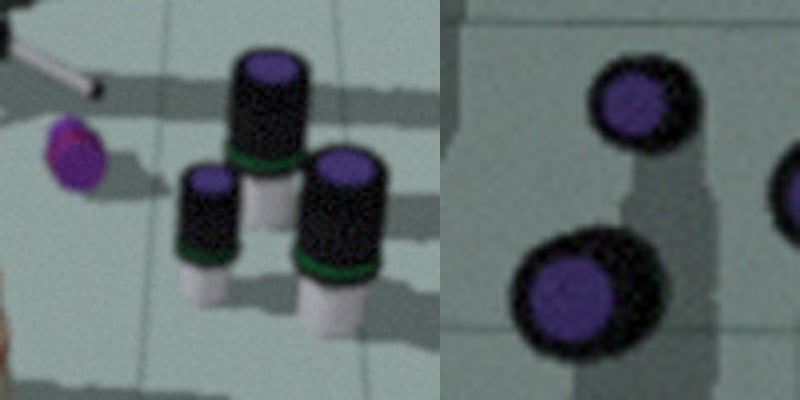

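The enlarged crop confirms it: the eyepiece at crop (210,235), side (302,290), is the smallest and has no green collar ring. I'll move to look over the scope with the wrist camera.

```bash
cat >> h.py <<'E'
def go(P,yaw=None):
    """print tool-frame shift (cm) and spin (deg) to world TCP P, yaw= world angle of tool z"""
    p,R=pose();d=R.T@(np.array(P,float)-p)/10
    y0=np.degrees(np.arctan2(R[1,2],R[0,2]));sp=0 if yaw is None else -((yaw-y0+180)%360-180)
    print("travel cm",d.round(2),"spin",round(sp,2))
def snap(n,f):
    tp=pose();i=cams.get_image(n)[:,:,::-1].copy();cv2.imwrite(f"pics/{f}.png",i);return i,cam(n,tp)
E
R='{"travel":[[-1.1,-3.5,-2.3],[-2.2,-7.1,-4.6],[-3.4,-10.6,-6.9],[-4.5,-14.2,-9.2],[-5.6,-17.7,-11.5]],"spin":[0,0,0,0,0]}'
python3 -m inch '{"travel":[[-1.1,-3.5,-2.3],[-2.2,-7.1,-4.6],[-3.4,-10.6,-6.9],[-4.5,-14.2,-9.2],[-5.6,-17.7,-11.5]],"spin":[0,0,0,0,0]}' >/dev/null
python3 -m inch '{"travel":[[-1.1,-3.5,-2.3],[-2.2,-7.1,-4.6],[-3.4,-10.6,-6.9],[-4.5,-14.2,-9.2],[-5.6,-17.7,-11.5]],"spin":[0,0,0,0,0]}' >/dev/null
python3 -m inch '{"travel":[[-1.1,-3.5,-2.3],[-2.2,-7.1,-4.6],[-3.4,-10.6,-6.9],[-4.5,-14.2,-9.2],[-5.6,-17.7,-11.5]],"spin":[-4,-8,-12,-17,-17]}'
python3 -m inch '{"travel":[[0,0,0],[0,0,0],[0,0,0],[0,0,0],[0,0,0]],"spin":[0,0,0,0,0]}'
python3 - <<'E'
from h import *
i,c=snap("wrist","w1")
cv2.imwrite("pics/w1_.png",cv2.resize(i,(800,600),interpolation=2))
S,T=cam("side"),cam("top")
print("plug tri",tri(ray(S,(271.6,190.5)),ray(T,(284.9,209))).round(1))
print("e1 tri",tri(ray(S,(302.6,274.7)),ray(T,(208.5,245.1))).round(1))
print("e2",tri(ray(S,(317.4,246.7)),ray(T,(238,258.8))).round(),"e3",tri(ray(S,(336,271.6)),ray(T,(199.1,274.2))).round())
print(sensors.state()["time"])
E
```

```text
time: 1.65
eef_pos: [561.4, 7.4, 399.5]
eef_rot: [[-0.0, -1.0, 0.012], [0.0, 0.012, 1.0], [-1.0, 0.0, 0.0]]
contact_force: [1.6, -0.1, 0.0]
opening: 85.7
time: 2.15
eef_pos: [560.1, 9.9, 399.6]
eef_rot: [[0.0, -1.0, 0.013], [0.0, 0.013, 1.0], [-1.0, -0.0, 0.0]]
contact_force: [0.0, 0.2, -0.4]
opening: 85.3
plug tri [561.9  10.5 234.7]
e1 tri [458.8 246.2 100.7]
e2 [419. 151. 132.] e3 [371. 268. 132.]
2.2
```

View pics/w1_.png

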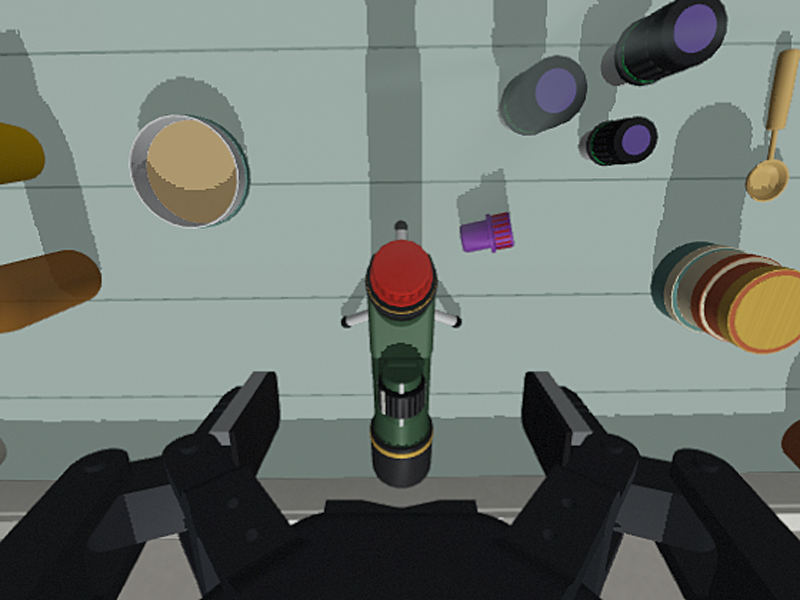

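The wrist view shows the plug's end face at (402,270), the wheel at (402,403), the tin at (190,172) and the small eyepiece at (632,140), in 800-wide pixels. The scope points almost straight along +x.

Run:
```python
from h import *
i=cv2.imread("pics/w1.png");c=cam("wrist",pose())
b,l=blobs(i,(0,180,60),(8,255,255),100);print("red",b[:2])
hsv=cv2.cvtColor(i,cv2.COLOR_BGR2HSV)
# bright face
lab=cv2.inRange(hsv,(0,170,190),(8,255,255));m=cv2.moments(lab,True);print("face",m["m00"],m["m10"]/m["m00"],m["m01"]/m["m00"])
w=cv2.inRange(hsv,(0,0,140),(180,70,255))[255:305,265:300]
n,L,s,ce=cv2.connectedComponentsWithStats(w)
for k in range(1,n): print("white",s[k],ce[k]+[265,255])
print("gold",[x for x in blobs(i,(14,90,60),(28,255,255),20)[0] if 255<x[1]<310])
print("viol",[x for x in blobs(i,(115,60,60),(135,255,255),40)[0]][:5])
print("cork",[x for x in blobs(i,(10,40,90),(24,160,255),300)[0]][:4])
for z in (247,241): print("face@",z,onz(c,(402*.7,268*.7),z).round(1))
cv2.imwrite("pics/c2.png",cv2.resize(i[155:355,225:340],(460,800),interpolation=2)[:600])
```

```text
red [(1469, np.float64(280.3), np.float64(192.7), np.int32(259), np.int32(168), np.int32(44), np.int32(47))]Traceback (most recent call last):
  File "<stdin>", line 6, in <module>
ZeroDivisionError: float division by zero
```

Run:
```python
from h import *
i=cv2.imread("pics/w1.png");c=cam("wrist",pose())
hsv=cv2.cvtColor(i,cv2.COLOR_BGR2HSV);print(i[185,280],i[208,280],hsv[185,280])
w=cv2.inRange(hsv,(0,0,140),(180,90,255))[255:305,262:300]
n,L,s,ce=cv2.connectedComponentsWithStats(w)
for k in range(1,n): print("white",s[k],ce[k]+[262,255])
print("gold",[list(map(float,x)) for x in blobs(i,(14,90,60),(28,255,255),15)[0] if 250<x[1]<310])
print("viol",[list(map(float,x)) for x in blobs(i,(115,60,60),(135,255,255),40)[0]][:5])
print("cork",[list(map(float,x)) for x in blobs(i,(10,40,90),(24,160,255),300)[0]][:4])
for nm,u,z in (("face",(280.8,188.5),247),("wheel",(281.5,282),188),("e1",(632*.7,140*.7),100),("tin rim L/R",(130*.7,168*.7),36),("tin rim",(246*.7,175*.7),36)): print(nm,onz(c,u,z).round(1))
# predicted pixels if mouth at X: plug outline check
for X in(556,564,572):
  a=np.array([-.5,0,.866]);M=np.array([X,10,223]);t=np.linspace(0,2*np.pi,60)
  q=lambda h,r:proj(c,[M+a*h+r*(np.cos(s)*np.array([.866,0,.5])+np.sin(s)*np.array([0,1,0])) for s in t])
  A=np.vstack([q(28,21.5),q(2,24.5)]);print(X,A.min(0),A.max(0), q(28,21.5).max(0))
cv2.imwrite("pics/c2.png",cv2.resize(i[160:310,220:340],(480,600),interpolation=2))
```

```text
[ 34  41 142] [ 24  29 129] [  2 194 142]
white [17 14  4  7 21] [280.85714286 271.76190476]
white [ 5 19  3 16 31] [267.93548387 281.58064516]
white [17 38  4  6 16] [280.6875 295.3125]
gold [[175.0, 281.7, 315.0, 260.0, 302.0, 43.0, 19.0], [110.0, 281.0, 213.6, 257.0, 203.0, 48.0, 17.0]]
viol [[819.0, 486.1, 19.5, 471.0, 3.0, 31.0, 34.0], [695.0, 388.6, 63.0, 375.0, 48.0, 28.0, 31.0], [343.0, 444.9, 97.5, 435.0, 87.0, 21.0, 22.0], [80.0, 334.7, 156.4, 322.0, 150.0, 34.0, 12.0]]
cork [[3499.0, 133.8, 119.7, 102.0, 84.0, 64.0, 72.0], [1808.0, 538.7, 219.2, 514.0, 193.0, 46.0, 52.0], [1425.0, 542.8, 94.6, 523.0, 34.0, 37.0, 108.0]]
face [555.5  11.7 247. ]
wheel [701.9  11.  188. ]
e1 [460.8 243.5 100. ]
tin rim L/R [ 480.5 -302.9   36. ]
tin rim [ 490.3 -168.3   36. ]
556 [257.22896519 156.10427803] [301.29296293 204.89665376] [300.00507182 195.99865977]
564 [257.48318219 163.79242652] [301.22865567 211.86522034] [299.94581332 203.61921633]
572 [257.73393397 171.36370898] [301.16510195 218.73162288] [299.8872831  211.11904553]
```

View pics/c2.png

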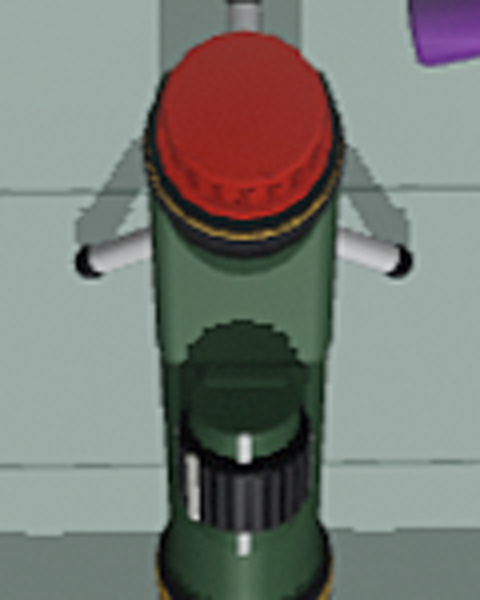

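Mouth is at about (568.5, 11, 223) with heading about 0°. The wheel is at (702, 10.7), the tin at (485, -236) and the eyepiece at (460, 244.5). Next I grasp the plug and pull it along the axis.

```bash
python3 -m inch '{"travel":[[3.5,0.3,0.1],[7,0.3,0.1],[10.5,0.3,0.1],[14,0.35,0.1],[17.1,0.35,0.1]],"spin":[0,0,0,0,0]}'
python3 -m inch '{"travel":[[0,0,0],[0,0,0],[0,0,0],[0,0,0],[0,0,0]],"spin":[0,0,0,0,0]}' -1 40
python3 -m inch '{"travel":[[0,0,0],[0,0,0],[0,0,0],[0,0,0],[0,0,0]],"spin":[0,0,0,0,0]}'
```

```text
time: 2.7
eef_pos: [556.4, 10.6, 226.9]
eef_rot: [[-0.0, -1.0, 0.013], [0.0, 0.013, 1.0], [-1.0, 0.0, 0.0]]
contact_force: [-0.5, -0.4, -0.6]
opening: 85.7
time: 3.2
eef_pos: [558.2, 10.1, 230.8]
eef_rot: [[0.005, -1.0, 0.014], [-0.0, 0.014, 1.0], [-1.0, -0.005, -0.0]]
contact_force: [-0.8, 0.3, 6.0]
opening: 41.5
time: 3.7
eef_pos: [558.2, 10.1, 230.8]
eef_rot: [[0.005, -1.0, 0.014], [-0.0, 0.014, 1.0], [-1.0, -0.005, -0.0]]
contact_force: [-0.5, 0.0, 6.9]
opening: 41.3
```

```bash
python3 -m inch '{"travel":[[-0.87,0.5,0],[-1.73,1,0],[-2.6,1.5,0],[-3.9,2.25,0],[-5.2,3,0]],"spin":[0,0,0,0,0]}'
python3 -m inch '{"travel":[[-2,1,0],[-2,1,0],[-2,1,0],[-2,1,0],[-2,1,0]],"spin":[0,0,0,0,0]}'
python3 - <<'E'
from h import *
i,c=snap("wrist","w2");s,_=snap("side","s2")
print("mouth px",proj(c,[568.5,11,223]))
cv2.imwrite("pics/c3.png",np.hstack([i[:400,120:440],cv2.resize(s[140:240,220:320],(400,400))]))
go((485,-236,330),90)
E
```

```text
time: 4.2
eef_pos: [526.1, 10.4, 281.5]
eef_rot: [[-0.001, -1.0, 0.014], [-0.0, 0.014, 1.0], [-1.0, 0.001, -0.0]]
contact_force: [-0.1, 0.2, -0.8]
opening: 41.3
time: 4.7
eef_pos: [516.9, 10.6, 299.3]
eef_rot: [[-0.002, -1.0, 0.014], [0.0, 0.014, 1.0], [-1.0, 0.002, 0.0]]
contact_force: [-0.1, 0.5, -0.6]
opening: 41.5
mouth px [[280.12298686 274.43998199]]
travel cm [ -3.06   2.86 -24.7 ] spin -0.81
```

View pics/c3.png

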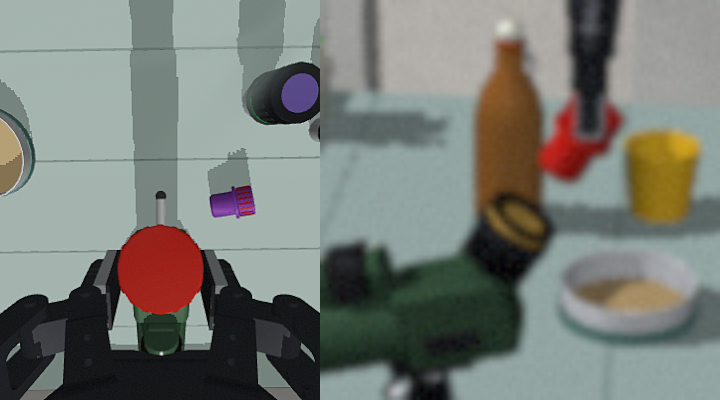

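The plug is out and held, tilted as it was, with the bore open at the crop's (520,215). I'm taking it to the tin.

```bash
python3 -m inch '{"travel":[[0,1,-5],[0,2,-10],[0,3,-15],[0,4,-20],[0,4,-24.7]],"spin":[0,0,0,0,0]}'
python3 -m inch '{"travel":[[0,0,0],[4,0,0],[8.5,0,0],[13,0,0],[17.5,0,0]],"spin":[0,0,0,0,0]}'
python3 -m inch '{"travel":[[2.5,0,0],[4.5,0,0],[6.0,0,0],[6.8,0,0],[6.8,0,0]],"spin":[0,0,0,0,0]}'
python3 -m inch '{"travel":[[0,0,0],[0,0,0],[0,0,0],[0,0,0],[0,0,0]],"spin":[0,0,0,0,0]}'
python3 -c "
from h import *
i,c=snap('wrist','w3');print(proj(c,[485,-236,10]))
go((473,-236,53),90)"
```

```text
time: 5.3
eef_pos: [472.6, -236.6, 300.2]
eef_rot: [[-0.0, -1.0, 0.014], [0.0, 0.014, 1.0], [-1.0, 0.0, 0.0]]
contact_force: [1.3, 0.8, -0.9]
opening: 41.5
time: 5.8
eef_pos: [473.6, -234.2, 123.5]
eef_rot: [[0.0, -1.0, 0.014], [0.0, 0.014, 1.0], [-1.0, -0.0, 0.0]]
contact_force: [0.1, -0.8, -1.3]
opening: 41.5
time: 6.3
eef_pos: [473.3, -234.2, 56.2]
eef_rot: [[-0.002, -1.0, 0.014], [0.001, 0.014, 1.0], [-1.0, 0.002, 0.001]]
contact_force: [1.0, -0.5, 0.2]
opening: 41.6
time: 6.8
eef_pos: [473.8, -235.0, 57.6]
eef_rot: [[0.001, -1.0, 0.014], [-0.0, 0.014, 1.0], [-1.0, -0.001, -0.0]]
contact_force: [-1.1, 0.1, -1.4]
opening: 41.5
[[277.40804452 244.44763585]]
travel cm [ 0.45  0.07 -0.1 ] spin -0.81
```

View pics/w3.png

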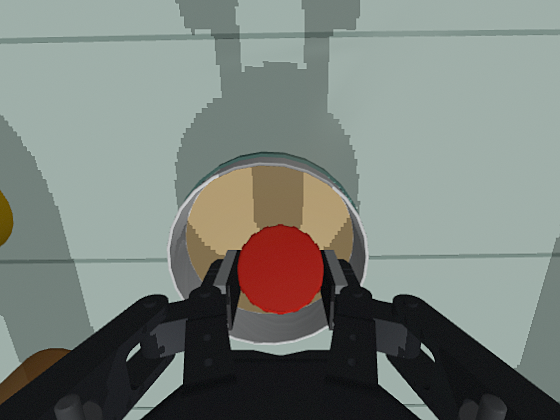

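The plug hangs over the tin floor, with the tin centre at (270,250). I'm lowering it 5 mm and releasing.

```bash
python3 -m inch '{"travel":[[0.3,0,0],[0.5,0,0],[0.5,0,0],[0.5,0,0],[0.5,0,0]],"spin":[0,0,0,0,0]}'
python3 -m inch '{"travel":[[0,0,0],[0,0,0],[0,0,0],[0,0,0],[0,0,0]],"spin":[0,0,0,0,0]}' 1
python3 -m inch '{"travel":[[-1,0,0],[-4,0,0],[-8,0,0],[-13,0,0],[-17,0,0]],"spin":[0,0,0,0,0]}'
python3 -c "
from h import *
i,c=snap('wrist','w4')
print(blobs(i,(0,150,60),(8,255,255),60)[0][:3],proj(c,[485,-236,20]))
go((460,244.5,230),90)"
```

```text
time: 7.35
eef_pos: [473.7, -234.9, 52.3]
eef_rot: [[0.0, -1.0, 0.014], [0.0, 0.014, 1.0], [-1.0, -0.0, 0.0]]
contact_force: [0.2, -0.3, 0.1]
opening: 41.3
time: 7.85
eef_pos: [473.7, -234.9, 52.3]
eef_rot: [[0.0, -1.0, 0.014], [-0.0, 0.014, 1.0], [-1.0, -0.0, -0.0]]
contact_force: [0.1, 0.6, -0.5]
opening: 85.3
time: 8.35
eef_pos: [473.8, -234.9, 225.8]
eef_rot: [[0.002, -1.0, 0.014], [-0.001, 0.014, 1.0], [-1.0, -0.002, -0.001]]
contact_force: [0.5, -0.6, -0.4]
opening: 85.6
[(1918, np.float64(273.6), np.float64(170.2), np.int32(254), np.int32(143), np.int32(41), np.int32(60))] [[278.74981526 190.8258783 ]]
travel cm [-0.15  2.29 48.08] spin -0.8
```

```bash
python3 -m inch '{"travel":[[-1,0.4,4.8],[-1,0.9,9.6],[-1,1.4,14.4],[-1,2,19.2],[-1,2.3,24]],"spin":[0,0,0,-0.5,-0.8]}' >/dev/null
python3 -m inch '{"travel":[[0,0,4.8],[0,0,9.6],[0,0,14.4],[0,0,19.2],[0,0,24]],"spin":[0,0,0,0,0]}' >/dev/null
python3 -m inch '{"travel":[[0,0,0],[0,0,0],[0,0,0],[0,0,0],[0,0,0]],"spin":[0,0,0,0,0]}'
python3 -c "
from h import *
i,c=snap('wrist','w5')
for b in blobs(i,(115,60,40),(138,255,255),60)[0][:4]: print([float(x) for x in b], onz(c,b[1:3],100).round(1))
print(proj(c,[460,244.5,100]))
"
```

```text
time: 9.9
eef_pos: [454.4, 244.3, 232.5]
eef_rot: [[0.0, -1.0, 0.002], [0.0, 0.002, 1.0], [-1.0, -0.0, 0.0]]
contact_force: [-0.2, 0.0, 0.6]
opening: 85.2
[1839.0, 308.3, 107.1, 285.0, 83.0, 47.0, 49.0] [370.4 270.6 100. ]
[1568.0, 168.7, 167.9, 146.0, 146.0, 46.0, 45.0] [424.7 139.7 100. ]
[660.0, 281.8, 203.7, 267.0, 190.0, 30.0, 28.0] [460.3 247.  100. ]
[366.0, 198.3, 257.6, 176.0, 244.0, 37.0, 33.0] [518.7 159.8 100. ]
[[279.29859063 203.44825163]]
```

The plug lies in the tin, and the eyepiece is refined to (460.3, 246.5). Descending to grasp its body.

```bash
python3 -m inch '{"travel":[[0,-0.6,0.2],[4,-0.6,0.2],[8.5,-0.6,0.2],[13,-0.6,0.2],[16,-0.6,0.2]],"spin":[0,0,0,0,0]}' >/dev/null
python3 -m inch '{"travel":[[0.6,0,0],[1.2,0,0],[1.2,0,0],[1.2,0,0],[1.2,0,0]],"spin":[0,0,0,0,0]}'
python3 -c "
from h import *
i,c=snap('wrist','w6')
for b in blobs(i,(115,60,40),(138,255,255),300)[0][:4]: print([float(x) for x in b], onz(c,b[1:3],100).round(1))"
```

```text
time: 10.95
eef_pos: [461.0, 247.8, 61.7]
eef_rot: [[0.003, -1.0, 0.0], [0.001, 0.0, 1.0], [-1.0, -0.003, 0.001]]
contact_force: [-0.4, 0.2, 0.1]
opening: 85.6
[19023.0, 365.6, 60.6, 284.0, 0.0, 166.0, 137.0] [368.4 276.5 100. ]
[3189.0, 275.8, 303.2, 242.0, 274.0, 69.0, 59.0] [460.1 247.  100. ]
```

```bash
python3 -m inch '{"travel":[[0,0,0],[0,0,0],[0,0,0],[0,0,0],[0,0,0]],"spin":[0,0,0,0,0]}' -1 30
python3 -m inch '{"travel":[[0,0,0],[-1,0,0],[-5,0,0],[-10,0,0],[-15,0,0]],"spin":[0,0,0,0,0]}'
python3 -m inch '{"travel":[[0,-0.4,-4.5],[0,-0.8,-9],[0,-1.2,-13.5],[0,-1.6,-18],[0,-2,-21]],"spin":[0,0,0,0,0]}'
python3 -m inch '{"travel":[[3,0,0],[7,0,0],[11,0,0],[14.1,0,0],[14.1,0,0]],"spin":[0,0,0,0,0]}'
python3 -c "
from h import *
s,_=snap('side','s3');cv2.imwrite('pics/s3c.png',cv2.resize(s[160:300,220:400],(720,560)))"
```

```text
time: 11.5
eef_pos: [460.3, 247.3, 60.6]
eef_rot: [[0.0, -1.0, 0.0], [-0.0, 0.0, 1.0], [-1.0, -0.0, -0.0]]
contact_force: [-0.6, -2.4, 4.5]
opening: 44.8
time: 12.0
eef_pos: [459.3, 247.4, 211.9]
eef_rot: [[-0.002, -1.0, 0.0], [-0.0, 0.0, 1.0], [-1.0, 0.002, -0.0]]
contact_force: [1.1, 1.3, -1.2]
opening: 44.6
time: 12.5
eef_pos: [479.7, 35.1, 210.6]
eef_rot: [[-0.0, -1.0, 0.001], [-0.0, 0.001, 1.0], [-1.0, 0.0, -0.0]]
contact_force: [0.4, 0.2, -0.7]
opening: 44.6
time: 13.0
eef_pos: [477.1, 37.7, 66.1]
eef_rot: [[-0.008, -1.0, 0.0], [0.001, 0.0, 1.0], [-1.0, 0.008, 0.001]]
contact_force: [0.1, 0.7, -0.5]
opening: 44.6
```

View pics/s3c.png

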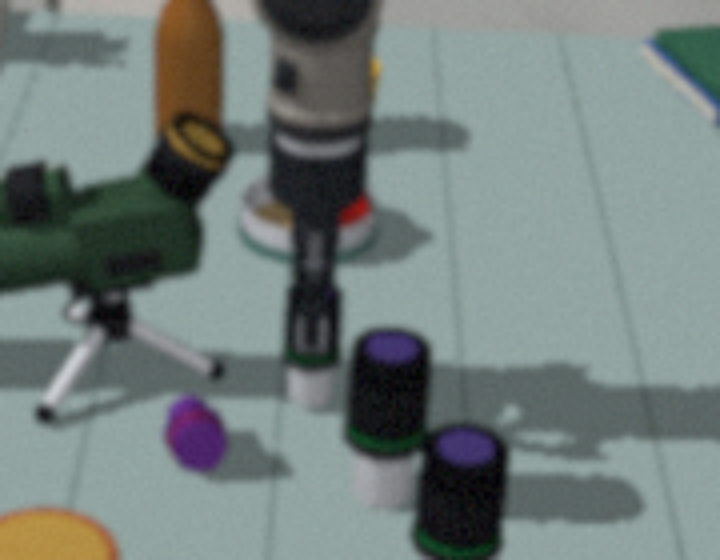

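The eyepiece hangs upright, barrel at crop (312,385), just off the sill. The tool can't tilt, so I'll tip the eyepiece about 30° in the pads by pressing its barrel edge on the bare sill and drawing back along -x.

```bash
python3 -m inch '{"travel":[[0.8,0,0],[1.7,0,0],[1.7,0.5,0],[1.6,1.0,0],[1.5,1.6,0]],"spin":[0,0,0,0,0]}'
python3 -m inch '{"travel":[[0,0.5,0],[0,1.0,0],[0.1,1.6,0],[0.3,2.2,0],[0.5,2.7,0]],"spin":[0,0,0,0,0]}'
python3 -m inch '{"travel":[[0.1,0.3,0],[0.2,0.6,0],[0.2,0.6,0],[0.2,0.6,0],[0.2,0.6,0]],"spin":[0,0,0,0,0]}'
python3 -c "
from h import *
s,_=snap('side','s4');cv2.imwrite('pics/s4c.png',cv2.resize(s[200:280,260:340],(480,480),interpolation=2))"
```

```text
time: 13.55
eef_pos: [465.7, 37.3, 56.0]
eef_rot: [[0.005, -1.0, 0.0], [-0.0, 0.0, 1.0], [-1.0, -0.005, -0.0]]
contact_force: [0.6, -0.4, -0.3]
opening: 44.6
time: 14.05
eef_pos: [441.0, 37.2, 52.6]
eef_rot: [[0.011, -1.0, 0.0], [-0.001, 0.0, 1.0], [-1.0, -0.011, -0.001]]
contact_force: [1.3, -2.1, 23.5]
opening: 44.4
time: 14.55
eef_pos: [433.1, 37.2, 49.7]
eef_rot: [[0.006, -1.0, -0.0], [-0.001, -0.0, 1.0], [-1.0, -0.006, -0.001]]
contact_force: [0.4, -0.5, 20.1]
opening: 44.2
```

View pics/s4c.png

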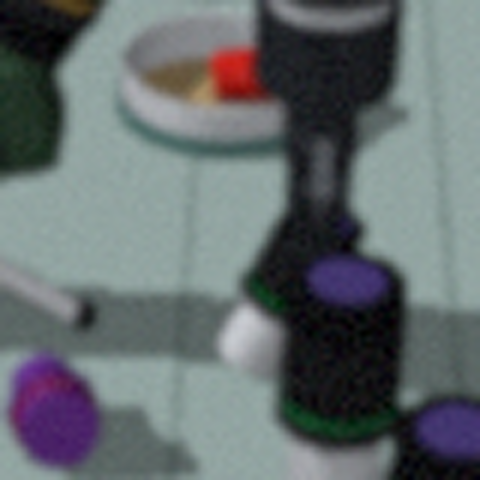

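The eyepiece tilted, perhaps past 30°. I'm lifting it clear to measure the tilt in the side view.

```bash
python3 -m inch '{"travel":[[-4,0,0],[-8.5,0,0],[-13,0,0],[-17.5,0,0],[-22,0,0]],"spin":[0,0,0,0,0]}'
python3 -m inch '{"travel":[[0,0,0],[0,0,0],[0,0,0],[0,0,0],[0,0,0]],"spin":[0,0,0,0,0]}'
cat > til.py <<'E'
from h import *
import sys
def ony(c,uv,y):
    C,v=ray(c,uv);return C+v*(y-C[1])/v[1]
tp=pose();s,c=snap("side",sys.argv[1]);Y=tp[0][1];print("tcp",tp[0].round(1))
u=proj(c,tp[0]+[0,0,20])[0].astype(int);x0,y0=u[0]-50,u[1]-35
h=cv2.cvtColor(s,cv2.COLOR_BGR2HSV)
m=cv2.inRange(h,(0,0,110),(180,45,255));m[:y0]=0;m[y0+80:]=0;m[:,:x0]=0;m[:,x0+100:]=0
n,l,st,ce=cv2.connectedComponentsWithStats(m)
for k in range(1,n):
    if st[k][4]>30:
        p=np.argwhere(l==k)[:,::-1];r=cv2.minAreaRect(p.astype(np.float32))
        print("silver",st[k],"ctr",ony(c,ce[k],Y).round(1),[ony(c,q,Y)[[0,2]].round(1).tolist() for q in cv2.boxPoints(r)])
cv2.imwrite("pics/"+sys.argv[1]+"c.png",cv2.resize(s[y0:y0+80,x0:x0+100],(750,600),interpolation=2));print("crop",x0,y0,7.5)
E
python3 til.py s5
```

```text
time: 15.1
eef_pos: [429.5, 37.7, 269.0]
eef_rot: [[-0.002, -1.0, -0.0], [0.0, -0.0, 1.0], [-1.0, 0.002, 0.0]]
contact_force: [1.4, 0.2, -1.1]
opening: 44.4
time: 15.6
eef_pos: [430.4, 37.5, 266.0]
eef_rot: [[-0.003, -1.0, 0.0], [0.0, 0.0, 1.0], [-1.0, 0.003, 0.0]]
contact_force: [0.6, -0.4, -1.3]
opening: 44.2
tcp [430.4  37.5 266. ]
silver [ 265  145   47   48 1495] ctr [508.6  37.5 334. ] [[579.6, 390.1], [450.1, 395.6], [442.5, 248.8], [579.0, 242.0]]
silver [ 270  145   95   80 4201] ctr [379.3  37.5 256.8] [[563.1, 132.4], [565.5, 390.7], [302.2, 402.6], [274.6, 148.0]]
crop 265 145 7.5
```

View pics/s5c.png

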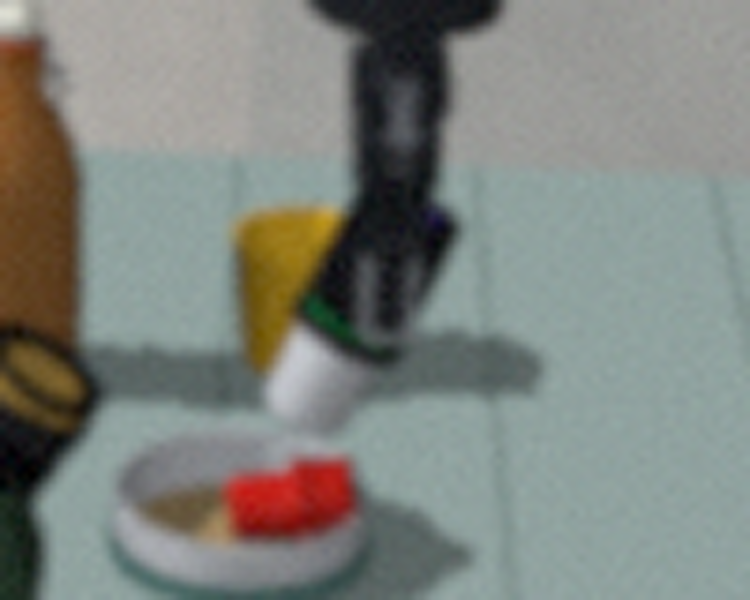

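```bash
python3 - <<'E'
from h import *
from til import ony
E
python3 - <<'E'
from h import *
def ony(c,uv,y):
    C,v=ray(c,uv);return C+v*(y-C[1])/v[1]
c=cam("side");f=lambda p:(265+(p[0]+.5)/7.5-.5,145+(p[1]+.5)/7.5-.5)
s=cv2.imread("pics/s5.png");
g=cv2.cvtColor(s,cv2.COLOR_BGR2HSV)
for r in range(185,204): print(r,' '.join('%3d'%v for v in g[r,296:322,2]), )
for a,b in(((300,322),(268,392)),((302,290),(352,215)),((402,350),(456,232))):
    A,B=ony(c,f(a),37.5),ony(c,f(b),37.5);d=A-B;print(A.round(),B.round(),np.degrees(np.arctan2(-d[0]*np.sign(d[2]),abs(d[2]))).round(1))
# tube reference: direction of true 30deg lean in image here
A=np.array([440,37.5,285]);print(proj(c,[A,A+50*np.array([-.5,0,.866])]))
E
```

```text
185 121 101 103 111 121 134 130 113  82  52  66  63  35  20  17  31  61  79  78  51  37  35  59  77  80 105
186 121 102 105 109 123 131 127 108  75  52  70  72  60  43  29  35  61  82  77  47  31  35  48  82 100 124
187 129 102 104 113 122 127 130 122  98  66  59  73  69  62  35  36  58  84  73  45  30  35  57  93 113 140
188 123 105 101 111 122 124 129 133 133 111  76  61  58  63  57  57  69  87  78  62  43  46  71  99 121 138
189 129 105 107 107 121 129 135 150 164 154 125  85  59  51  58  61  72  87  87  80  71  73  85 101 112 120
190 134 110 102 111 119 128 141 165 187 186 168 133  95  62  46  47  55  77  85  82  84  78  85  96 103 104
191 122 106 100 111 118 129 150 176 200 201 189 169 136  99  64  44  44  44  60  63  51  55  73  88  96 100
192 103  96 103 112 121 138 162 182 203 204 199 183 172 135 110  76  64  47  40  41  40  48  69  89 102 100
193  99  93  98 109 121 143 170 196 202 200 191 180 169 156 134 113 100  78  68  54  58  67  87  98 102 102
194 100  99  96 101 125 157 184 200 204 195 186 174 162 149 140 129 120 109  95  89  83  89  96 102 101  99
195 100 101  99 105 
[... 696 characters left out ...]
152 160 164 163 163 161 163 164 163 162
202 157 159 159 160 162 161 156 154 148 148 143 134 126 130 137 149 158 164 165 161 164 161 161 160 163 163
203 149 148 148 152 152 155 159 165 159 161 158 152 145 147 152 160 163 166 160 163 160 163 163 161 161 164
[462.  37. 263.] [473.  38. 231.] 19.7
[462.  38. 276.] [444.  38. 309.] 28.4
[422.  38. 252.] [404.  38. 304.] 19.0
[[312.50916128 180.91856987]
 [322.01685107 167.63170686]]Traceback (most recent call last):
  File "<stdin>", line 2, in <module>
  File "til.py", line 5, in <module>
    tp=pose();s,c=snap("side",sys.argv[1]);Y=tp[0][1];print("tcp",tp[0].round(1))
                              ~~~~~~~~^^^
IndexError: list index out of range
```

Run:
```python
from h import *
c=cam("side");t=np.linspace(0,6.283,80)
for g in(19,24):
  for th in(15,20,25,30,35):
    a=np.radians(th);ax=np.array([-np.sin(a),0,np.cos(a)]);e=np.array([np.cos(a),0,np.sin(a)])
    G=np.array([430.4,37.5,266+g]);L=60.6+g
    q=lambda h,r:proj(c,[G+ax*(h-L)+r*(np.cos(s)*e+np.sin(s)*np.array([0,1,0])) for s in t])
    E=q(1,17.5);Cc=q(43,24.5);print(g,th,"end: left %.1f right %.1f bottom %.1f"%(E[:,0].min(),E[:,0].max(),E[:,1].max()),"collar left %.1f right %.1f ymin %.1f ymax %.1f"%(Cc[:,0].min(),Cc[:,0].max(),Cc[:,1].min(),Cc[:,1].max()))
```

```text
19 15 end: left 302.0 right 313.1 bottom 206.9 collar left 304.0 right 319.8 ymin 187.5 ymax 196.1
19 20 end: left 300.0 right 310.8 bottom 206.4 collar left 303.2 right 318.5 ymin 186.8 ymax 196.2
19 25 end: left 298.1 right 308.5 bottom 205.8 collar left 302.6 right 317.2 ymin 186.0 ymax 196.1
19 30 end: left 296.4 right 306.3 bottom 205.0 collar left 302.0 right 315.9 ymin 185.1 ymax 196.0
19 35 end: left 294.8 right 304.1 bottom 204.1 collar left 301.5 right 314.6 ymin 184.2 ymax 195.9
24 15 end: left 301.6 right 312.7 bottom 206.8 collar left 303.6 right 319.3 ymin 187.4 ymax 196.1
24 20 end: left 299.4 right 310.2 bottom 206.3 collar left 302.7 right 317.9 ymin 186.7 ymax 196.0
24 25 end: left 297.4 right 307.8 bottom 205.6 collar left 301.8 right 316.5 ymin 185.9 ymax 195.9
24 30 end: left 295.6 right 305.4 bottom 204.8 collar left 301.1 right 315.1 ymin 184.9 ymax 195.8
24 35 end: left 293.8 right 303.2 bottom 203.8 collar left 300.5 right 313.7 ymin 183.8 ymax 195.5
```

The side view gives about 20° of tilt, and the eyepiece slid up roughly 10 mm in the pads. I'll set the tip at the mouth, start it in, and let the bore bring it to 30°.

```bash
python3 -m inch '{"travel":[[-1.7,-2,-0.6],[-1.7,-4.5,-1.3],[-1.7,-7,-2],[-1.7,-9,-2.7],[-1.7,-10.8,-2.7]],"spin":[0,0,0,0,0]}'
python3 -m inch '{"travel":[[0,0,0],[0,0,0],[0,0,0],[0,0,0],[0,0,0]],"spin":[0,0,0,0,0]}'
python3 - <<'E'
from h import *
s,c=snap("side","s6");p=pose()[0]
cv2.imwrite("pics/s6c.png",cv2.resize(s[150:230,230:330],(750,600),interpolation=2));print("crop 230 150 7.5, tcp",p.round(1))
t=np.linspace(0,6.283,80)
a=np.array([-.5,0,.866]);e=np.array([.866,0,.5]);M=np.array([568.5,11,223])
f=lambda q:((q-[230,150]+.5)*7.5-.5)
q=f(proj(c,[M+28*(np.cos(s)*e+np.sin(s)*np.array([0,1,0])) for s in t]));print("rim OD: x %d-%d y %d-%d"%(q[:,0].min(),q[:,0].max(),q[:,1].min(),q[:,1].max()),f(proj(c,M)))
E
```

```text
time: 16.15
eef_pos: [539.9, 9.6, 283.4]
eef_rot: [[-0.001, -1.0, 0.001], [-0.0, 0.001, 1.0], [-1.0, 0.001, -0.0]]
contact_force: [0.1, -0.4, -1.4]
opening: 44.2
time: 16.65
eef_pos: [538.6, 10.5, 284.6]
eef_rot: [[0.0, -1.0, -0.0], [0.0, -0.0, 1.0], [-1.0, -0.0, 0.0]]
contact_force: [-0.0, -0.1, -1.6]
opening: 44.6
crop 230 150 7.5, tcp [538.7  10.5 284.6]
rim OD: x 237-356 y 287-378 [[297.0402791  332.47425848]]
```

View pics/s6c.png

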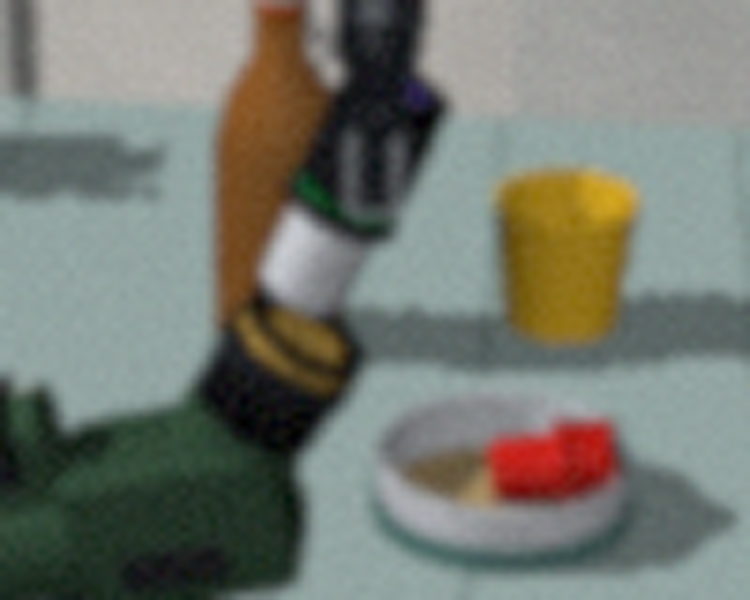

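Run:
```python
from h import *
s=cv2.imread("pics/s6.png");g=cv2.cvtColor(s,cv2.COLOR_BGR2HSV)
big=cv2.resize(s,None,fx=8,fy=8,interpolation=cv2.INTER_CUBIC);G=cv2.cvtColor(big,cv2.COLOR_BGR2HSV)
o=lambda u:(u+.5)/8-.5
def rep(n,m,x0,x1,y0,y1):
    z=np.zeros_like(m);z[y0*8:y1*8,x0*8:x1*8]=m[y0*8:y1*8,x0*8:x1*8]
    k,l,st,ce=cv2.connectedComponentsWithStats(z);i=1+np.argmax(st[1:,4]);a=st[i]
    print(n,"x %.1f-%.1f y %.1f-%.1f"%(o(a[0]),o(a[0]+a[2]),o(a[1]),o(a[1]+a[3])),"ctr",o(ce[i]).round(2),a[4]/64)
    p=np.argwhere(l==i)[:,::-1].astype(np.float32);h=cv2.convexHull(p);e=cv2.fitEllipse(h);print("  ell",[np.round(np.array(v)/ (8 if j<2 else 1),1).tolist() for j,v in enumerate(e)])
rep("gold",cv2.inRange(G,(12,90,60),(30,255,255)),258,282,188,205)
rep("silver",cv2.inRange(G,(0,0,125),(180,60,255)),263,281,172,195)
c=cam("side");t=np.linspace(0,6.283,80)
a=np.array([-.5,0,.866]);e=np.array([.866,0,.5]);M=np.array([568.5,10.5,223]);Y=np.array([0,1,0])
for r in(19,21,25,28):
  q=proj(c,[M+r*(np.cos(s)*e+np.sin(s)*Y) for s in t]);print("rim",r,q.min(0).round(1),q.max(0).round(1),proj(c,M).round(1))
for L in(60,65,70):
 for th in(20,25):
  b=np.radians(th);ax=np.array([-np.sin(b),0,np.cos(b)]);e2=np.array([np.cos(b),0,np.sin(b)]);P=np.array([538.7,10.5,306.6])-ax*L
  q=proj(c,[P+h*ax+18*(np.cos(s)*e2+np.sin(s)*Y) for s in t for h in(1,39)]);E=q[0::2];print(L,th,"tip",P.round(),"silver end x %.1f-%.1f bottom %.1f; top x max %.1f"%(E[:,0].min(),E[:,0].max(),E[:,1].max(),q[1::2,0].max()))
```

```text
gold x 258.9-275.8 y 187.6-201.9 ctr [267.14 194.69] 119.84375
  ell [[267.9, 194.8], [9.9, 20.9], 125.3]
silver x 263.9-276.1 y 177.4-190.4 ctr [269.57 184.26] 102.609375
  ell [[270.1, 184.5], [11.6, 12.9], 159.7]
rim 19 [263.8 189.7] [274.5 198. ] [[269.2 193.8]]
rim 21 [263.2 189.3] [275.1 198.4] [[269.2 193.8]]
rim 25 [262.1 188.5] [276.2 199.3] [[269.2 193.8]]
rim 28 [261.2 187.8] [277.1 199.9] [[269.2 193.8]]
60 20 tip [559.  10. 250.] silver end x 266.8-278.0 bottom 189.0; top x max 282.6
60 25 tip [564.  10. 252.] silver end x 265.5-276.2 bottom 188.6; top x max 281.8
65 20 tip [561.  10. 246.] silver end x 266.3-277.4 bottom 190.3; top x max 282.0
65 25 tip [566.  10. 248.] silver end x 264.8-275.5 bottom 189.9; top x max 281.1
70 20 tip [563.  10. 241.] silver end x 265.7-276.8 bottom 191.7; top x max 281.4
70 25 tip [568.  10. 243.] silver end x 264.1-274.8 bottom 191.2; top x max 280.3
```

Estimated tip is (567, 247) with about 25° tilt. I'm lowering it to the mouth, then probing along the axis while watching the force.

```bash
python3 -m inch '{"travel":[[0.6,0,0],[1.2,0,0],[1.7,0,0],[1.9,0,0],[1.9,0,0]],"spin":[0,0,0,0,0]}'
python3 -m inch '{"travel":[[0.2,-0.1,0],[0.4,-0.2,0],[0.5,-0.3,0],[0.7,-0.4,0],[0.7,-0.4,0]],"spin":[0,0,0,0,0]}'
python3 -m inch '{"travel":[[0.2,-0.1,0],[0.4,-0.2,0],[0.5,-0.3,0],[0.7,-0.4,0],[0.7,-0.4,0]],"spin":[0,0,0,0,0]}'
```

```text
time: 17.2
eef_pos: [538.6, 10.4, 264.5]
eef_rot: [[-0.002, -1.0, 0.0], [0.0, 0.0, 1.0], [-1.0, 0.002, 0.0]]
contact_force: [-0.6, 0.5, -2.9]
opening: 44.6
time: 17.7
eef_pos: [541.9, 10.4, 257.6]
eef_rot: [[-0.004, -1.0, 0.0], [0.0, 0.0, 1.0], [-1.0, 0.004, 0.0]]
contact_force: [-6.0, 0.2, -1.4]
opening: 44.2
time: 18.2
eef_pos: [545.0, 10.5, 250.4]
eef_rot: [[-0.006, -1.0, 0.0], [0.0, 0.0, 1.0], [-1.0, 0.006, 0.0]]
contact_force: [-8.3, 0.4, -1.2]
opening: 44.3
```

The tip is inside the bore: about 8 N sideways and nothing vertical. Now I bring the pivot onto the bore axis and push on in.

```bash
python3 -m inch '{"travel":[[0.1,0.2,0],[0.2,0.4,0],[0.4,0.3,0],[0.6,0.2,0],[0.8,0.1,0]],"spin":[0,0,0,0,0]}'
python3 -m inch '{"travel":[[0.2,-0.1,0],[0.4,-0.2,0],[0.5,-0.3,0],[0.7,-0.4,0],[0.7,-0.4,0]],"spin":[0,0,0,0,0]}'
python3 -m inch '{"travel":[[0.2,-0.1,0],[0.4,-0.2,0],[0.5,-0.3,0],[0.7,-0.4,0],[0.7,-0.4,0]],"spin":[0,0,0,0,0]}'
```

```text
time: 18.7
eef_pos: [546.6, 10.4, 243.8]
eef_rot: [[0.002, -1.0, 0.0], [-0.0, 0.0, 1.0], [-1.0, -0.002, -0.0]]
contact_force: [-3.1, -0.1, 6.1]
opening: 44.3
time: 19.2
eef_pos: [548.8, 10.4, 239.4]
eef_rot: [[-0.0, -1.0, -0.0], [-0.001, -0.0, 1.0], [-1.0, 0.0, -0.001]]
contact_force: [-15.6, -0.4, 20.8]
opening: 44.1
time: 19.7
eef_pos: [550.9, 10.4, 233.4]
eef_rot: [[-0.003, -1.0, -0.0], [-0.001, -0.0, 1.0], [-1.0, 0.003, -0.001]]
contact_force: [-25.5, -0.1, 31.6]
opening: 44.3
```

```bash
cat > chk.py <<'E'
from h import *
import sys
s,c=snap("side",sys.argv[1]);big=cv2.resize(s,None,fx=8,fy=8,interpolation=cv2.INTER_CUBIC);G=cv2.cvtColor(big,cv2.COLOR_BGR2HSV)
o=lambda u:(u+.5)/8-.5
for n,lo,hi in(("silver",(0,0,125),(180,60,255)),("gold",(12,80,50),(30,255,255)),("violet",(110,40,30),(140,255,255)),("green",(60,90,25),(85,255,110))):
    m=cv2.inRange(G,lo,hi);z=np.zeros_like(m);z[160*8:206*8,255*8:300*8]=m[160*8:206*8,255*8:300*8]
    k,l,st,ce=cv2.connectedComponentsWithStats(z)
    print(n,[(round(st[i][4]/64,1),o(ce[i]).round(1).tolist(),[round(float(o(v)),1) for v in(st[i][0],st[i][1],st[i][0]+st[i][2],st[i][1]+st[i][3])]) for i in range(1,k) if st[i][4]>150])
a=np.array([-.5,0,.866]);M=np.array([568.5,10.5,223])
print("pred collar mid, eye end at home",proj(c,[M+3*a,M+60*a]).round(1), "state",sensors.state()["contact_force"].round(1))
E
python3 chk.py s7
```

```text
silver [(np.float64(159.8), [256.6, 177.8], [254.6, 159.6, 261.3, 201.3]), (np.float64(473.8), [290.1, 174.5], [280.9, 159.6, 299.6, 192.1]), (np.float64(166.9), [287.6, 202.0], [273.9, 197.7, 299.6, 205.6])]
gold [(np.float64(368.8), [264.4, 178.1], [258.6, 159.6, 275.6, 202.1]), (np.float64(57.0), [298.1, 182.5], [295.8, 172.8, 299.6, 194.4])]
violet [(np.float64(6.3), [278.6, 161.2], [276.7, 159.6, 281.2, 163.7]), (np.float64(25.5), [280.2, 177.3], [277.2, 173.2, 283.7, 180.2]), (np.float64(2.5), [274.9, 181.2], [273.4, 179.8, 275.8, 182.9]), (np.float64(6.8), [275.0, 188.0], [273.7, 183.7, 276.2, 190.7]), (np.float64(3.4), [260.5, 197.6], [259.3, 195.4, 261.8, 199.6])]
green [(np.float64(24.1), [267.8, 190.8], [264.7, 187.3, 271.4, 194.4])]
pred collar mid, eye end at home [[269.7 193.1]
 [279.3 178.7]] state [-25.7  -0.4  31.5]
```

No silver is visible any more, so the eyepiece is in or nearly so. I'm releasing, backing off upwards, and pressing its eye end with shut fingers to seat it and check its height.

```bash
python3 -m inch '{"travel":[[-0.4,0.3,0],[-0.4,0.3,0],[-0.4,0.3,0],[-0.4,0.3,0],[-0.4,0.3,0]],"spin":[0,0,0,0,0]}' 0.9
python3 -m inch '{"travel":[[-1.7,1,0],[-3.5,2,0],[-5.2,3,0],[-6.9,4,0],[-8,4,0]],"spin":[0,0,0,0,0]}'
python3 chk.py s8
python3 - <<'E'
from h import *
i,c=snap("wrist","w8");a=np.array([-.5,0,.866]);M=np.array([568.5,10.5,223])
for b in blobs(i,(110,50,30),(140,255,255),200)[0][:4]: print([float(x) for x in b])
print("pred eye end",proj(c,[M+60*a,M+65*a]).round(1))
go((533,10.5,300),90)
E
```

```text
time: 20.25
eef_pos: [551.1, 10.4, 232.7]
eef_rot: [[-0.001, -1.0, 0.0], [0.0, 0.0, 1.0], [-1.0, 0.001, 0.0]]
contact_force: [0.4, -0.8, 1.3]
opening: 81.1
time: 20.75
eef_pos: [510.7, 10.4, 314.6]
eef_rot: [[0.001, -1.0, 0.0], [-0.0, 0.0, 1.0], [-1.0, -0.001, -0.0]]
contact_force: [-0.3, -0.1, -0.1]
opening: 80.9
silver [(np.float64(157.8), [256.5, 177.7], [254.6, 159.6, 261.3, 201.2]), (np.float64(483.4), [288.0, 173.3], [272.6, 159.6, 299.6, 191.8]), (np.float64(164.2), [287.6, 202.0], [273.9, 197.7, 299.6, 205.6])]
gold [(np.float64(459.0), [265.8, 176.8], [258.7, 159.6, 275.4, 202.2]), (np.float64(56.8), [298.1, 182.5], [295.8, 172.8, 299.6, 194.3])]
violet [(np.float64(42.4), [280.5, 178.9], [276.1, 175.2, 285.7, 182.7]), (np.float64(2.6), [272.2, 183.8], [271.3, 182.9, 273.4, 185.1])]
green [(np.float64(47.9), [270.6, 193.1], [265.2, 187.8, 277.4, 197.7])]
pred collar mid, eye end at home [[269.7 193.1]
 [279.3 178.7]] state [ 0.2 -0.4  1.6]
[1357.0, 280.7, 265.2, 261.0, 245.0, 41.0, 42.0]
[1227.0, 534.2, 50.2, 515.0, 30.0, 39.0, 42.0]
[1070.0, 413.5, 100.1, 396.0, 82.0, 36.0, 37.0]
[763.0, 345.9, 203.3, 328.0, 187.0, 43.0, 31.0]
pred eye end [[278.9 268.2]
 [278.9 268.1]]
travel cm [ 1.47 -2.1   0.02] spin -0.01
```

```bash
python3 -m inch '{"travel":[[0,-1,0],[0,-2.2,0],[0,-2.2,0],[1,-2.2,0],[2,-2.2,0]],"spin":[0,0,0,0,0]}' -1
python3 -m inch '{"travel":[[0.4,0,0],[0.8,0,0],[1,0,0],[1.2,0,0],[1.2,0,0]],"spin":[0,0,0,0,0]}'
python3 -m inch '{"travel":[[0.2,0,0],[0.4,0,0],[0.6,0,0],[0.8,0,0],[0.8,0,0]],"spin":[0,0,0,0,0]}'
```

```text
time: 21.35
eef_pos: [532.7, 10.4, 291.8]
eef_rot: [[-0.001, -1.0, 0.0], [0.0, 0.0, 1.0], [-1.0, 0.001, 0.0]]
contact_force: [-0.4, 0.9, 0.5]
opening: 7.9
time: 21.85
eef_pos: [533.0, 10.4, 281.3]
eef_rot: [[0.0, -1.0, 0.0], [0.0, 0.0, 1.0], [-1.0, -0.0, 0.0]]
contact_force: [0.3, 0.1, -0.7]
opening: -0.1
time: 22.35
eef_pos: [533.5, 10.3, 277.6]
eef_rot: [[0.006, -1.0, -0.0], [-0.001, -0.0, 1.0], [-1.0, -0.006, -0.001]]
contact_force: [-8.0, -0.1, 23.2]
opening: -0.0
```

```bash
python3 -m inch '{"travel":[[0.2,0,0],[0.3,0,0],[0.3,0,0],[0.3,0,0],[0.3,0,0]],"spin":[0,0,0,0,0]}'
python3 -m inch '{"travel":[[-2,0,0],[-4,0,0],[-6,0,0],[-8,0,0],[-8,0,0]],"spin":[0,0,0,0,0]}'
python3 chk.py s9 | tail -4
python3 - <<'E'
from h import *
i,c=snap("wrist","w9");hsv=cv2.cvtColor(i,cv2.COLOR_BGR2HSV)
print("pred wheel top, marks",proj(c,[[702,10.5,188],[682,10.5,188]]).round())
u=proj(c,[702,10.5,185])[0].astype(int);x0,y0=u[0]-35,u[1]-35
m=cv2.inRange(hsv,(0,0,130),(180,80,255))[y0:y0+70,x0:x0+70];n,l,s,ce=cv2.connectedComponentsWithStats(m)
for k in range(1,n):
    if s[k][4]>6: print(s[k],ce[k]+[x0,y0])
go((702,10.5,230),90)
E
```

```text
time: 22.85
eef_pos: [533.6, 10.3, 277.3]
eef_rot: [[0.009, -1.0, -0.0], [-0.001, -0.0, 1.0], [-1.0, -0.009, -0.001]]
contact_force: [-13.7, 0.8, 37.4]
opening: -0.3
time: 23.35
eef_pos: [534.0, 10.3, 353.0]
eef_rot: [[0.006, -1.0, 0.0], [-0.001, 0.0, 1.0], [-1.0, -0.006, -0.001]]
contact_force: [0.4, -0.3, -0.3]
opening: 0.0
violet [(np.float64(41.5), [280.5, 178.8], [275.7, 175.2, 285.7, 182.4])]
green [(np.float64(46.5), [270.7, 193.2], [265.1, 188.1, 277.8, 197.6])]
pred collar mid, eye end at home [[269.7 193.1]
 [279.3 178.7]] state [-0.5 -0.3 -0.9]
pred wheel top, marks [[279. 321.]
 [279. 308.]]
[ 0  0  5  7 21] [245.42857143 285.95238095]
[31  0  2  8 16] [275.5 287.5]
[34 48  3  5 15] [279. 334.]
travel cm [ 1.198e+01 -1.690e+01  1.000e-02] spin -0.01
```

The eyepiece moved only 0.3 mm at 37 N, at the expected home height, so it's seated. Next I work out the focus angle from the first wrist picture.

```bash
cat > foc.py <<'E'
from h import *
def angle(c,u,yw=10.6,xw=702):
    f=np.linspace(-1.4,1.4,561);nx=np.array([np.sin(np.radians(15)),0,np.cos(np.radians(15))])
    P=[np.array([xw,yw,164])+24*(np.cos(a)*nx-np.sin(a)*np.array([0,1,0])) for a in f]
    q=proj(c,P);k=np.argmin(abs(q[:,0]-u));return f[k],q[k]
E
python3 - <<'E'
from foc import *
tp=(np.array([560.1,9.9,399.6]),np.array([[0,-1,.013],[0,.013,1],[-1,0,0]]).astype(float));c=cam("wrist",tp)
for y in(9.5,10.5,11.5): print(y,angle(c,267.9,y))
print(onz(c,(280.86,271.8),184).round(1),onz(c,(280.69,295.3),178).round(1))
E
```

```text
9.5 (np.float64(0.8250000000000002), array([267.92344146, 281.8028455 ]))
10.5 (np.float64(0.895), array([267.88465892, 281.13354653]))
11.5 (np.float64(0.9650000000000003), array([267.91231484, 280.42861857]))
[688.1  10.3 184. ] [729.6   9.6 178. ]
```

The focus angle is about 0.86 rad, so it needs about 20 mm of +y travel at the top, in two strokes with a look between.

```bash
python3 -m inch '{"travel":[[0,-4.5,-0.2],[0,-9,-0.5],[0,-13.5,-0.8],[0,-17.6,-0.8],[0,-17.6,-0.8]],"spin":[0,0,0,0,0]}'
python3 -m inch '{"travel":[[4,0,0],[8,0,0],[12,0,0],[15,0,0],[15,0,0]],"spin":[0,0,0,0,0]}'
python3 -m inch '{"travel":[[0.3,0,0],[0.6,0,0],[0.9,0,0],[1.2,0,0],[1.2,0,0]],"spin":[0,0,0,0,0]}'
```

```text
time: 23.95
eef_pos: [713.2, 1.8, 341.1]
eef_rot: [[-0.009, -1.0, 0.001], [0.001, 0.001, 1.0], [-1.0, 0.009, 0.001]]
contact_force: [-0.4, -1.0, -2.2]
opening: -0.0
time: 24.45
eef_pos: [705.4, 2.7, 193.9]
eef_rot: [[-0.012, -1.0, 0.0], [0.001, 0.0, 1.0], [-1.0, 0.012, 0.001]]
contact_force: [0.1, -0.2, -0.7]
opening: 0.2
time: 24.95
eef_pos: [709.3, 2.3, 188.8]
eef_rot: [[0.001, -1.0, 0.0], [-0.0, 0.0, 1.0], [-1.0, -0.001, -0.0]]
contact_force: [1.2, -0.2, 1.0]
opening: 0.0
```

```bash
python3 -m inch '{"travel":[[0.1,0,0],[0.2,0,0],[0.2,0,0],[0.2,0,0],[0.2,0,0]],"spin":[0,0,0,0,0]}'
python3 -m inch '{"travel":[[0,0,0.3],[0,0,0.6],[0,0,0.9],[0,0,1.2],[0,0,1.4]],"spin":[0,0,0,0,0]}'
python3 -m inch '{"travel":[[-1,0,0],[-4,0,0],[-8,1,0],[-12,4,0],[-16,8,0]],"spin":[0,0,0,0,0]}'
cat > look.py <<'E'
from foc import *
import sys
i,c=snap("wrist",sys.argv[1]);hsv=cv2.cvtColor(i,cv2.COLOR_BGR2HSV)
u=proj(c,[708,10.3,187])[0].astype(int);x0,y0=u[0]-25,u[1]-35;print("tcp",pose()[0].round(1),"pred",u)
big=cv2.cvtColor(cv2.resize(i[y0:y0+70,x0:x0+50],None,fx=8,fy=8,interpolation=2),cv2.COLOR_BGR2HSV)
m=cv2.inRange(big,(0,0,110),(180,80,255));n,l,s,ce=cv2.connectedComponentsWithStats(m)
for k in range(1,n):
    if s[k][4]>400: print((s[k]/8).round(1).tolist(),((ce[k]+.5)/8-.5+[x0,y0]).round(2),"angle if line",round(angle(c,((ce[k]+.5)/8-.5+[x0,y0])[0],10.0)[0],3))
cv2.imwrite("pics/"+sys.argv[1]+"c.png",cv2.resize(i[y0:y0+70,x0:x0+50],(420,588),interpolation=2))
E
python3 look.py w10
```

```text
time: 25.45
eef_pos: [709.5, 2.3, 188.2]
eef_rot: [[0.003, -1.0, 0.0], [-0.0, 0.0, 1.0], [-1.0, -0.003, -0.0]]
contact_force: [-1.1, 0.1, 6.8]
opening: -0.5
time: 25.95
eef_pos: [709.7, 16.3, 188.2]
eef_rot: [[0.003, -1.0, 0.0], [-0.0, 0.0, 1.0], [-1.0, -0.003, -0.0]]
contact_force: [0.1, -0.1, 6.0]
opening: -0.2
time: 26.45
eef_pos: [633.2, 16.2, 343.2]
eef_rot: [[0.001, -1.0, 0.0], [0.0, 0.0, 1.0], [-1.0, -0.001, 0.0]]
contact_force: [0.6, -0.7, 0.2]
opening: 0.5
tcp [630.4  16.5 352. ] pred [273 256]
[0.0, 0.0, 4.9, 64.8, 1657.4] [249.34 250.85] angle if line 1.4
[23.6, 10.0, 4.8, 11.9, 385.5] [273.57 236.33] angle if line 0.005
[18.4, 22.2, 4.0, 10.2, 219.1] [267.49 247.11] angle if line 0.3
[19.4, 61.4, 9.9, 8.6, 273.5] [273.84 285.26] angle if line -0.005
[36.4, 61.8, 9.0, 8.2, 205.2] [286.79 284.89] angle if line -0.67
```

The line is 0.30 rad short of the marks, as the rolling predicted. A second stroke of 7.2 mm.

```bash
python3 -m inch '{"travel":[[3,-4,-0.5],[7,-8,-1],[11,-8,-1],[14.5,-8,-1],[14.8,-8,-1]],"spin":[0,0,0,0,0]}'
python3 -m inch '{"travel":[[0,0,0],[0,0,0],[0.6,0,0],[1.2,0,0],[1.2,0,0]],"spin":[0,0,0,0,0]}'
python3 -m inch '{"travel":[[0,0,0],[0,0,0.2],[0,0,0.4],[0,0,0.6],[0,0,0.72]],"spin":[0,0,0,0,0]}'
python3 -m inch '{"travel":[[0,0,0],[-1,0,0],[-4,0,0],[-8,1,0],[-12,4,0]],"spin":[0,0,0,0,0]}'
python3 -m inch '{"travel":[[-2,2,0],[-4,4,0],[-4,4,0],[-4,4,0],[-4,4,0]],"spin":[0,0,0,0,0]}'
python3 look.py w11
```

```text
time: 27.0
eef_pos: [712.7, 6.2, 189.3]
eef_rot: [[-0.006, -1.0, 0.0], [0.001, 0.0, 1.0], [-1.0, 0.006, 0.001]]
contact_force: [-0.4, 0.2, 0.6]
opening: 0.2
time: 27.5
eef_pos: [714.7, 6.2, 186.7]
eef_rot: [[0.007, -1.0, -0.0], [-0.001, -0.0, 1.0], [-1.0, -0.007, -0.001]]
contact_force: [-3.4, -0.6, 16.4]
opening: 0.0
time: 28.0
eef_pos: [715.0, 13.4, 186.6]
eef_rot: [[0.007, -1.0, 0.0], [-0.001, 0.0, 1.0], [-1.0, -0.007, -0.001]]
contact_force: [-2.2, 0.6, 15.2]
opening: -0.2
time: 28.5
eef_pos: [674.0, 13.4, 301.5]
eef_rot: [[-0.001, -1.0, 0.0], [0.0, 0.0, 1.0], [-1.0, 0.001, 0.0]]
contact_force: [-0.1, 0.4, 0.7]
opening: 0.2
time: 29.0
eef_pos: [633.9, 13.5, 340.1]
eef_rot: [[-0.002, -1.0, 0.0], [0.0, 0.0, 1.0], [-1.0, 0.002, 0.0]]
contact_force: [0.3, -0.4, -0.9]
opening: -0.1
tcp [633.9  13.5 339.8] pred [276 257]
[0.0, 0.0, 3.4, 51.8, 892.0] [251.68 247.71] angle if line 1.4
[21.6, 12.9, 8.4, 9.1, 376.6] [276.09 238.97] angle if line -0.005
[48.6, 20.8, 1.4, 14.8, 101.9] [300.04 250.53] angle if line -1.4
[32.8, 60.4, 9.6, 9.6, 277.1] [286.11 285.55] angle if line -0.495
[16.4, 60.8, 9.9, 9.2, 233.4] [273.49 285.26] angle if line 0.115
```

View pics/w11c.png

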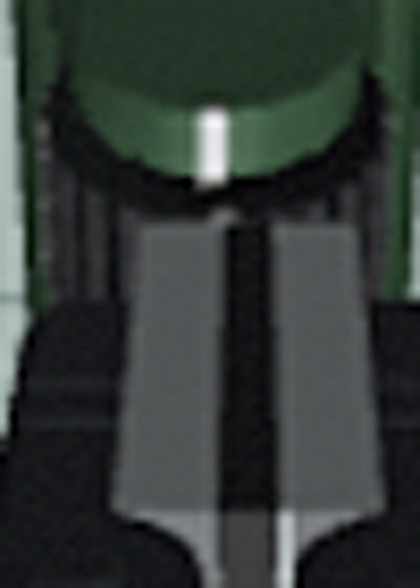

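The fingers cover the wheel. Only the line's top end shows, at (222,215), near the mark at (212,150). I'm backing off to the first viewpoint with the gripper open for a clear measurement.

```bash
python3 -m inch '{"travel":[[-2,2,0],[-4,4,0],[-6,6,-0.2],[-6,7.4,-0.3],[-6,7.4,-0.3]],"spin":[0,0,0,0,0]}' 1
python3 -m inch '{"travel":[[0,0,0],[0,0,0],[0,0,0],[0,0,0],[0,0,0]],"spin":[0,0,0,0,0]}'
sed -i 's/,\[0,0,110\)/&/' look.py; python3 look.py w12; python3 look.py w13
```

```text
time: 29.55
eef_pos: [559.2, 10.5, 401.8]
eef_rot: [[-0.0, -1.0, 0.0], [0.0, 0.0, 1.0], [-1.0, 0.0, 0.0]]
contact_force: [0.7, -0.2, -1.0]
opening: 72.5
time: 30.05
eef_pos: [559.9, 10.6, 401.3]
eef_rot: [[-0.001, -1.0, 0.0], [0.0, 0.0, 1.0], [-1.0, 0.001, 0.0]]
contact_force: [0.4, 0.6, 0.2]
opening: 85.2
tcp [559.8  10.6 401.4] pred [279 285]
[0.0, 0.0, 6.6, 70.0, 2652.8] [256.04 280.95] angle if line 1.4
[43.9, 0.0, 6.1, 70.0, 2387.2] [301.24 282.37] angle if line -1.4
[23.2, 18.2, 4.1, 7.0, 196.0] [278.88 271.16] angle if line 0.0
[23.1, 27.9, 5.0, 21.8, 574.5] [279.48 288.69] angle if line -0.035
[23.2, 50.0, 4.2, 11.4, 227.4] [278.68 305.49] angle if line 0.015
tcp [559.8  10.6 401.5] pred [279 285]
[0.0, 0.0, 6.6, 70.0, 2658.4] [256.05 280.99] angle if line 1.4
[43.9, 0.0, 6.1, 70.0, 2388.8] [301.24 282.38] angle if line -1.4
[23.2, 18.1, 4.1, 7.1, 197.0] [278.89 271.11] angle if line 0.0
[23.2, 27.9, 4.9, 21.8, 571.1] [279.51 288.65] angle if line -0.035
[23.2, 50.0, 4.4, 10.6, 215.5] [278.7  305.28] angle if line 0.015sed: -e expression #1, char 17: Unmatched ) or \)
```

```bash
python3 chk.py s14 | grep -E "violet|green"
python3 - <<'E'
from h import *
t,T=snap("top","t14");t0=cv2.imread("pics/top0.png");b=blobs(t,(0,170,60),(8,255,255),30)[0][:2]
print("red",[onz(T,x[1:3],20).round() for x in b])
d=cv2.absdiff(cv2.medianBlur(t,3),cv2.medianBlur(t0,3)).max(2)
for n,(x,y) in dict(tower=(229,270),spoon=(211,360),cup=(622,354),bottle=(605,285)).items():
    x,y=int(x*.7),int(y*.7);print(n,int((d[y-15:y+15,x-15:x+15]>40).sum()))
from bench import order
print(order.finish_job())
E
```

```text
violet [(np.float64(42.0), [280.5, 178.9], [275.9, 175.3, 285.7, 182.7])]
green [(np.float64(48.4), [270.8, 193.2], [265.2, 187.9, 277.6, 198.1])]
red [array([ 461., -244.,   20.])]
tower 0
spoon 0
cup 0
bottle 0
the job is handed in; nothing more can be done
None
```

The job is handed in, at about 30 s of the 72 s allowed. The plug is in the open tin, the eyepiece is seated in the scope tube, and the focus wheel's line is level with its marks.

- **Plug:** I pulled it out along the tube's axis and dropped it in the tin. The last top view puts it at about (461, -244), inside the tin.
- **Eyepiece:** I took the smallest of the three. The tool can't tilt, so I tipped the eyepiece in the pads by pressing its barrel on the sill, and the bore guided it the rest of the way to 30°. It slid about 10 mm or more in the pads while I did this. Pressing its eye end with 37 N moved it only 0.3 mm, at the expected home height. In the side view it sits about 1 px from the predicted position.
- **Focus wheel:** I rolled it in two strokes, from about 0.86 rad. The last picture puts the line at about -0.035 rad, roughly 0.8 mm past the marks at the rim. I left it there.
- **Left alone:** The tower, spoon, cup and bottle show no change from the first top picture. The robot ended well above everything, with the gripper empty and open.

One disagreement: my tilt estimates for the held eyepiece ranged from about 18° to 28°, and I did not settle which was right. It still went in.

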